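# Shut down the airbrush compressor and vent it through its guard

### The arm

A 6-joint arm with a two-finger parallel gripper is mounted at the origin on the work surface. World frame = base frame: x ahead of the robot, y to its left, z up, the work surface at z = 0. Lengths are in m, angles in degrees, forces in N, time in s.
With the tool pointing down it reaches from about 0.4 to 0.825 m from the base axis. Payload 7 kg.
Tool frame: the origin (TCP) lies midway between the tips of the shut fingers; the grasp point (between the pads) lies 19 mm behind it; z points along the fingers, y is the line along which they close (so a half turn about z gives the same grasp; the last joint's range is limited). The gripper opens to 88 mm and grips with 3 to 60 N. Pads are 19 mm wide; open, the fingers measure 130 mm over their backs; the gripper's body (78 mm by 193 mm) begins 47 mm behind the grasp point.
Start: joints at [-50.128, 20.546, 0.682, 0, -70.136, -16.507], TCP at [0.268, -0.62, 0.204] pointing down, gripper open.
Joint ranges: [-176.03, 176.03], [-82.01, 121.73], [-58.28, 71.71], [-173.87, 95.51], [-174.79, -0.11], [-173.66, 173.66]. Speed limits (degrees/s): [136.94, 136.94, 172.46, 180, 180, 180].

### API

Orientations are given as [roll, pitch, yaw] about the fixed x, y, z axes, in that order (R = Rz(yaw) Ry(pitch) Rx(roll)).
In Python, from plant import telemetry, viewer, workorder gives the robot as it stands. The module is installed in compiled form; this text tells all that it offers.
- The arm moves only by the tool carry_out, never from a script. Its argument "rows" is a list of rows, each a list of 6 numbers: the shift along the tool's x, y, z in m, then the turn, a rotation vector about the tool's x, y, z in rad. In form: [[tx, ty, tz, ax, ay, az], ...]. A call has 1 to 8 rows; each row is the pose to reach, as a shift and turn from the pose commanded when the call began, along the tool's axes at that moment; what a row does not reach only later rows make up. A row lasts 1/8 s, in which the tool goes at most 62.5 mm and 10.7 degrees, less where a joint would pass 70% of its speed; a pose out of reach is approached as far as the arm can. A call with a gripper value outside its range is refused whole. "grip" is the gripper's target within -1 to 1 (fully open at 1, half-way at 0, shut at -1), set as the call begins (left out, the last holds). The fingers move at their own pace and stop on an object; the grip force is fixed at half the most. Time passes only in rows, so rows that repeat a pose let the fingers close. It gives the time, the measured TCP pose, the force, the opening and the grip force at its end, in the units of the state.
- telemetry.get_obs(): the state, without advancing time (a new reading comes with each control period).
- viewer.snapshot(name): name is "scene" or "top"; returns the picture (400x640x3 uint8, red, green, blue); there is no depth.
- viewer.camera_info(name): a dict with "intrinsics" (3x3 intrinsics, pixels), "k1" (the pictures are not rectified: a ray, as slopes to the right and down, at radius r is drawn at 1 + k1 r^2 times it, then the intrinsics apply), "extrinsics" (4x4, takes a point from camera to world coordinates). Camera axes: x right, y down, z forward; pixel columns grow to the right and rows downward; lengths in m; the calibration is good to about 2 mm. A picture is of the moment at which its call begins. camera_info takes no time and is no camera call.
- workorder.close_job(): hands the job in; it is judged then, once.
The state is a dict: "clock": time; "joint_pos": joint angles; "qvel": joint speeds; "tau": joint torques, N m; "tool_pos": TCP position; "orientation": TCP orientation; "force": force on the tool from outside, world axes, zero at the start; "moment": the same for the moment, N m; "opening": finger opening in m; "gripper_force": force on a finger pad.
Only numpy, scipy, OpenCV 4.12 (cv2) and the standard library are available. Lean on these libraries where they do the work, as an engineer would, in place of code of your own. Each camera call takes 0.05 s, during which the arm holds its last target. There are 200 camera calls.

### The job

Shut down the airbrush compressor: first push its power toggle all the way over backwards to OFF, and only then reach down through the window of the guard hood and press the release lever fully down, keep it down for about two seconds, and let it spring back up. Do not touch the guard hood at all, and leave the pots, jars and everything else on the bench where they are.

Things in the scene. Friction and masses are not known exactly. Their poses are not given: they have to be found in the camera images.
- compressor: airbrush compressor, a black box fixed to the bench, 180 (its x) x 260 (its y) x 80 mm high. Origin: centre of its underside, on the bench. Its front, with a round pressure gauge and vent slots, faces its -x (towards the robot); its y points to its left, its z up. Its flat top carries the guard hood on the left half (+y) and the power toggle at the front of the right half (-y).
- guard: fixed grey sheet-metal hood on the compressor's top, 130 (x) x 120 (y) x 50 mm high, closed on all four sides, with a square 72 x 72 mm window in its 3 mm top sheet. Origin: centre of its underside, on the compressor's top, 80 mm above the bench; axes parallel to the compressor's. Its top sheet is 130 mm above the bench. It must not be touched.
- window (a point): centre of the guard's window, at the upper face of the top sheet, 130 mm above the bench; sides parallel to the compressor's x and y. The lever's pad lies straight beneath.
- lever_pad (a point): centre of the upper face of the release lever's flat steel pad (36 along x, 32 along y, 6 mm thick) inside the hood. At rest it is level, 15 mm below the top of the window's sheet; it moves with the lever and sinks about 12 mm when fully pressed. The lever's hinge is 42 mm behind it (compressor's +x).
- lever (a joint): angle of the release lever, rad: 0 at rest (up), 0.3 fully down at its stop. A spring lifts it back to 0 when let go; at the pad it takes about 2 N to start and about 6 N to reach the stop.
- toggle_pivot (a point): fixed point at the foot of the power toggle, on its hinge axis (along the compressor's y), 3 mm above the compressor's top.
- toggle (a joint): angle of the power toggle, rad: 0 (start) = ON, leaning 0.5 rad forward (compressor's -x); 1.0 = OFF, at its stop, leaning 0.5 rad backward (+x). It is a white flat stick 36 mm long from the pivot, 16 mm wide (y), 6 mm thick. It stays where it is left; 1 to 3 N push it over.
- stand: fixed white airbrush stand with two airbrushes, 100 x 140 mm, up to 125 mm high, the airbrushes' tails reach about 80 mm behind its centre. Origin: centre of its underside. Not part of the job.
- pot: small glass paint pot standing on the compressor's top behind the toggle, 26 mm across, 30 mm high. Origin: centre of its underside. A loose bystander, to be left alone.
- jar_a: glass paint jar with a white cap standing on the compressor's top behind the guard hood, 34 mm across, 45 mm high. Origin: centre of its underside. A loose bystander, to be left alone.
- jar_b: glass paint jar with a black cap and paper label, 34 mm across, 45 mm high. Origin: centre of its underside. A loose bystander, to be left alone.
- thinner: white bottle of thinner, 56 mm across, 130 mm high. Origin: centre of its underside. A loose bystander, to be left alone.
- tape: roll of yellow masking tape lying flat, 90 mm across, 18 mm high. Origin: centre of its underside. A loose bystander, to be left alone.
- cup: small steel mixing cup, 60 mm across, 40 mm high. Origin: centre of its underside. A loose bystander, to be left alone.
- brush: paint brush lying on the table, 170 mm long. Origin: near its middle, at table height. A loose bystander, to be left alone.

How it is judged (in metres and radians):
On the way, in this order (a step that is already met when the one before it is completed fails the run):
1. the toggle is pushed over to OFF, the lever still up (value of joint toggle above 0.85 rad and value of joint lever below 0.06 rad), for 0.2 s.
2. the release lever is kept fully down (0.24 rad or more) for 1.5 s with the toggle OFF (value of joint lever above 0.24 rad and value of joint toggle above 0.85 rad), for 1.5 s.
At the end, for the whole second after the job is handed in: Toggle at OFF (over 0.85 of 1.0 rad), release lever back up (under 0.05 rad), every loose bystander at rest within 20 mm of where it stood (value of joint toggle above 0.85 rad and value of joint lever below 0.05 rad and linear speed of pot below 0.02 m/s and distance of each of pot, jar_a, jar_b, thinner, tape, cup, brush from where it was at the start of the episode below 0.02 m); the robot touches nothing.
It fails at once if the guard hood is touched (over 0.5 N) (contact force between guard and the fingers above 0.5 N or contact force between guard and the arm above 0.5 N).
It fails at once if the release lever is pressed (over 0.1 rad) while the toggle is not yet OFF (value of joint lever above 0.1 rad and value of joint toggle below 0.85 rad).
It fails at once if a bystander is moved or lifted more than 20 mm (distance of any of pot, jar_a, jar_b, thinner, tape, cup, brush from where it was at the start of the episode above 0.02 m).
It also fails if it takes over 51 s, if anything falls off the work surface, if the arm or the gripper's body presses on something with over 40 N, if the wrist force passes 120 N, or if a joint passes its speed limit or range.

## Working session

There is one attempt and no reset: what is moved stays moved. The work goes in short steps, Python scripts to look and compute and a tool call to move; the robot and the scene stay as the last step left them, time stands still between calls to the robot, and variables do not carry over. Pictures are saved under pics/ and viewed, at most 10 in all, crops included, and the job is handed in when it is done.

Besides the shell and the picture viewer there is one more tool, called after "Request:" by a JSON object that holds its "method" and its "body". carry_out: Moves the arm, as the interface text tells. Its arguments: {"type":"object","properties":{"rows":{"type":"array"},"grip":{"type":"number"}},"required":["rows"]}

```bash
mkdir -p pics
python3 - <<'E'
from plant import telemetry, viewer
import cv2
for n in("scene","top"):
    cv2.imwrite(f"pics/{n}0.png",viewer.snapshot(n)[:,:,::-1]); c=viewer.camera_info(n); print(c)
print(telemetry.get_obs())
E
```

```text
{'intrinsics': array([[420.76593408,   0.        , 329.17122428],
       [  0.        , 420.76593408, 190.74125138],
       [  0.        ,   0.        ,   1.        ]]), 'k1': -0.059924120963378395, 'extrinsics': array([[ 0.76854255,  0.32747224, -0.54964015,  1.22482365],
       [ 0.63942441, -0.42251835,  0.64235089, -0.70803348],
       [-0.02188097, -0.84512731, -0.53411707,  0.6877264 ],
       [ 0.        ,  0.        ,  0.        ,  1.        ]])}
{'intrinsics': array([[430.66289943,   0.        , 313.19843625],
       [  0.        , 430.66289943, 197.12901887],
       [  0.        ,   0.        ,   1.        ]]), 'k1': 0.006138347397663073, 'extrinsics': array([[-1.17974394e-02, -9.96437926e-01,  8.35001779e-02,
         5.40981568e-01],
       [-9.99926160e-01,  1.19995771e-02,  1.91934196e-03,
        -1.16717333e-03],
       [-2.91447194e-03, -8.34713689e-02, -9.96505914e-01,
         1.32710204e+00],
       [ 0.00000000e+00,  0.00000000e+00,  0.00000000e+00,
         1.00000000e+00]])}
{'clock': 0.1, 'joint_pos': array([-5.01284666e+01,  2.05864552e+01,  6.39114616e-01, -1.88840531e-02,
       -7.01360913e+01, -1.65079275e+01]), 'qvel': array([ 0.04427232, -0.13741869,  0.08914493, -0.02759088,  0.08137989,
       -0.07331897]), 'tau': array([-5.28898472e-04, -5.84163988e+01,  2.93752885e+01,  7.01557070e+00,
        1.02155274e-02, -6.57524765e-05]), 'tool_pos': array([ 0.26748149, -0.61922161,  0.20282338]), 'orientation': array([ 1.79914962e+02, -6.68782139e-03, -1.56642819e+02]), 'force': array([-0.07440703, -0.58131724,  0.48998916]), 'moment': array([ 0.00281801, -0.05649029, -0.02492058]), 'gripper_force': 0.0, 'opening': 0.08758814851853494}
```

View pics/scene0.png

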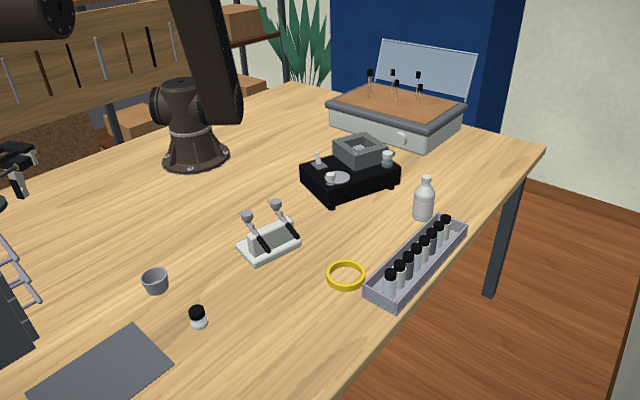

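View pics/top0.png

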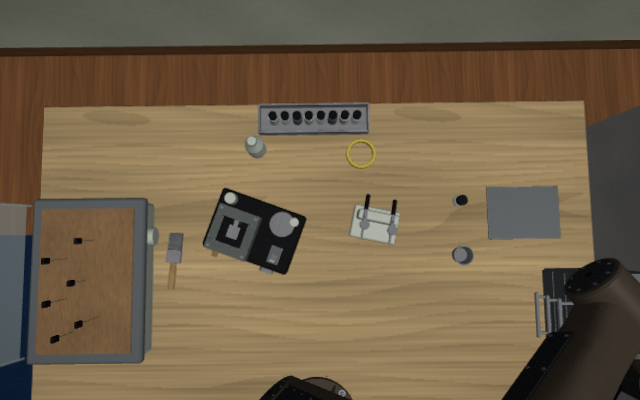

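The scene view shows the compressor at about (350,175), with the hood at (360,150) and the toggle at (318,158). In the top view the hood is at (234,231), its window and pad at (235,230), and the toggle near (274,255). I'll take enlarged crops next.

Run:
```python
import cv2,numpy as np
a=cv2.imread("pics/scene0.png")[125:215,290:410]; b=cv2.imread("pics/top0.png")[180:280,195:315]
f=lambda i:cv2.resize(i,None,fx=6.6,fy=6,interpolation=cv2.INTER_CUBIC)
cv2.imwrite("pics/c1.png",cv2.resize(a,(792,594),interpolation=cv2.INTER_CUBIC)); cv2.imwrite("pics/c2.png",cv2.resize(b,(720,600),interpolation=cv2.INTER_CUBIC))
```

```text
(no output)
```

View pics/c1.png

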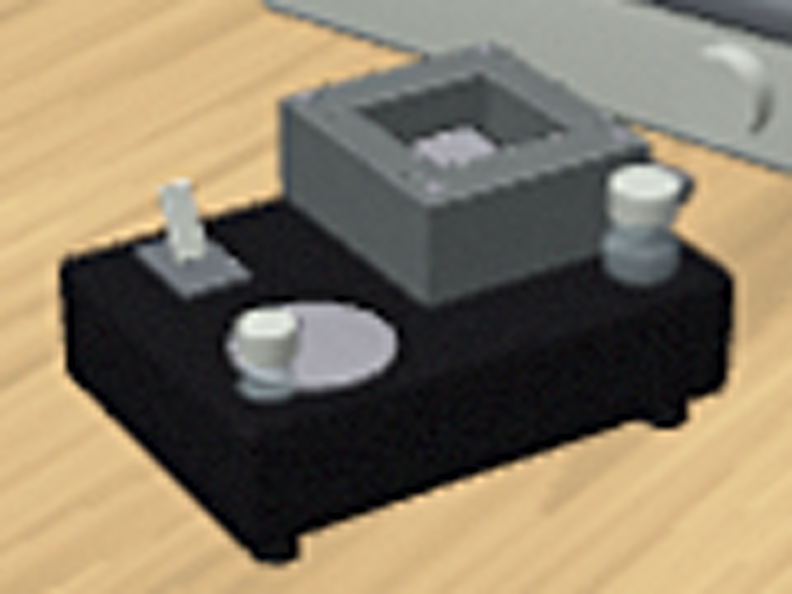

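View pics/c2.png

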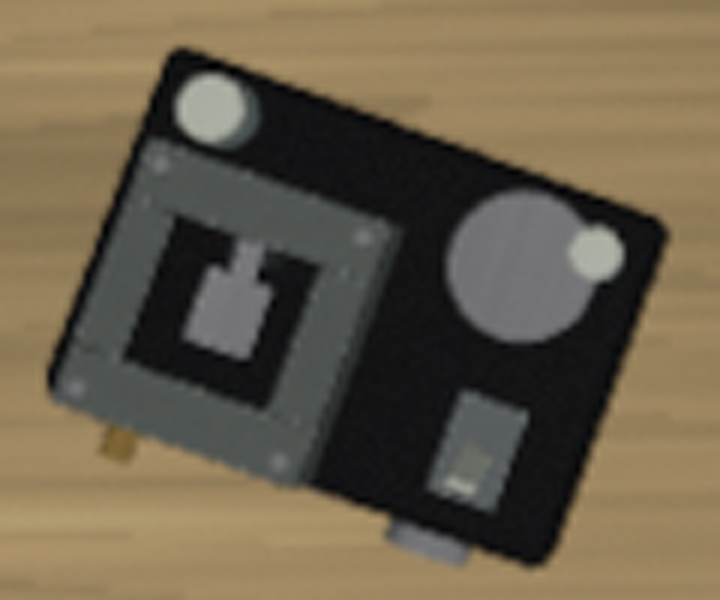

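The side crop shows the toggle tip at (177,185) and the window corners at (355,108), (485,75) and (573,127). The top crop shows the window quad (175,215), (325,263), (268,410), (122,360), the pad at (228,313), and the toggle tip near (460,487). The pot and its disc stand behind the toggle. I'll triangulate these points.

```bash
cat > h.py <<'E'
import numpy as np,cv2
from plant import viewer
def ray(n,uv):
    c=viewer.camera_info(n);K=c["intrinsics"];T=c["extrinsics"]
    d=np.array([(uv[0]-K[0,2])/K[0,0],(uv[1]-K[1,2])/K[1,1]]);s=d.copy()
    for _ in range(9): s=d/(1+c["k1"]*(s@s))
    v=T[:3,:3]@np.r_[s,1]; return T[:3,3],v/np.linalg.norm(v)
def plane(n,uv,z):
    o,v=ray(n,uv); return o+v*(z-o[2])/v[2]
def tri(a,b):
    (o1,v1),(o2,v2)=ray("scene",a),ray("top",b)
    t=np.linalg.lstsq(np.c_[v1,-v2],o2-o1,rcond=None)[0]
    p,q=o1+v1*t[0],o2+v2*t[1]; return (p+q)/2,np.linalg.norm(p-q)
c1=lambda x,y:(290+(x+.5)/6.6-.5,125+(y+.5)/6.6-.5)
c2=lambda x,y:(195+(x+.5)/6-.5,180+(y+.5)/6-.5)
E
python3 - <<'E'
from h import *
np.set_printoptions(precision=4,suppress=True)
P=dict(wFR=((355,108),(268,410)),wFL=((485,75),(122,360)),wBL=((573,127),(175,215)),wBR=((432,170),(325,263)),
 tip=((177,185),(460,487)),pFR=((135,250),(495,512)),pBR=((187,298),(528,408)),pBL=((252,272),(465,390)),
 pot=((268,325),(597,253)))
for k,(a,b) in P.items(): print(k,*tri(c1(*a),c2(*b)))
W=np.array([plane("top",c2(*p),.13) for p in((268,410),(122,360),(175,215),(325,263))]);print("win",W.mean(0),[np.linalg.norm(W[i]-W[i-1]) for i in range(4)])
D=np.array([plane("top",c2(*p),.115) for p in((207,265),(272,287),(250,360),(182,340))]);print("pad",D.mean(0))
Q=np.array([plane("top",c2(*p),.081) for p in((495,512),(528,408),(465,390),(428,492))]);print("plate",Q.mean(0))
# body by black mask
m=(cv2.imread("pics/top0.png").max(2)<45).astype(np.uint8)[180:280,195:315]
x,y=np.nonzero(m)[::-1]; r=cv2.minAreaRect(np.c_[x,y].astype(np.float32)); B=np.array([plane("top",(u+195,v+180),.08) for u,v in cv2.boxPoints(r)])
print("body",B.mean(0),[np.linalg.norm(B[i]-B[i-1]) for i in range(4)])
for i in range(4): print(np.degrees(np.arctan2(*(B[i]-B[i-1])[1::-1])))
e=(W[2]-W[1]+W[3]-W[0]);print("yaw win",np.degrees(np.arctan2(e[1],e[0])), "alt",np.degrees(np.arctan2(*( -(W[1]-W[0]+W[2]-W[3])[:1],(W[1]-W[0]+W[2]-W[3])[1:2]))))
E
```

```text
wFR [0.5032 0.2073 0.1302] 0.0007495757907042478
wFL [0.5274 0.2755 0.1284] 0.001810715232617552
wBL [0.5941 0.251  0.1302] 0.0020285428296258744
wBR [0.5695 0.1803 0.1296] 0.0019884901201160906
tip [0.4668 0.1214 0.114 ] 0.0029327569174668116
pFR [0.4524 0.1076 0.0818] 0.0018625631797649996
pBR [0.5005 0.0907 0.0808] 0.0008777099252932203
pBL [0.5106 0.1216 0.0837] 0.0020361442550252875
pot [0.5746 0.0566 0.1085] 0.001801889547591703
win [0.5483 0.2282 0.13  ] [np.float64(0.07218479510230637), np.float64(0.0714559766331685), np.float64(0.07080132651001549), np.float64(0.07325054250755347)]
pad [0.5478 0.2286 0.115 ]
plate [0.481  0.1145 0.081 ]
body [0.5513 0.173  0.08  ] [np.float64(0.25567338921224614), np.float64(0.1772046030285524), np.float64(0.2585620809372591), np.float64(0.17606736193508385)]
69.02618913186824
-20.2420916295813
-111.22285963662678
158.82337202060543
yaw win -20.577486596239932 alt [-18.8555]
```

The measurements agree: the window is at (0.548,0.228,0.130) with 72 mm sides, the toggle pivot is near (0.481,0.1145), and the yaw is about -20°. I'll go to a point above and past the stand with the fingers shut, turning the tool to yaw 160.

Request:
{"method": "carry_out", "body": {"rows": [[-0.042,0.039,-0.04,0,0,0.1],[-0.084,0.078,-0.05,0,0,0.2],[-0.126,0.118,-0.05,0,0,0.3],[-0.168,0.157,-0.05,0,0,0.4],[-0.21,0.196,-0.05,0,0,0.5],[-0.252,0.235,-0.05,0,0,0.6],[-0.294,0.274,-0.05,0,0,0.7],[-0.334,0.313,-0.05,0,0,0.757]], "grip": -1}}

```text
clock: 1.1
tool_pos: [0.4504, -0.198, 0.2536]
orientation: [180.0, -0.0, 159.9]
force: [0.8, -0.5, 0.5]
opening: 0.0133
gripper_force: 0.0
```

Request:
{"method": "carry_out", "body": {"rows": [[0.022,0.05,0,0,0,0],[0.044,0.1,0,0,0,0],[0.065,0.15,0,0,0,0],[0.087,0.2,0.01,0,0,0],[0.108,0.25,0.02,0,0,0],[0.12,0.28,0.04,0,0,0],[0.13,0.304,0.06,0,0,0],[0.13,0.304,0.07,0,0,0]]}}

```text
clock: 2.1
tool_pos: [0.4313, 0.1313, 0.1824]
orientation: [-179.9, -0.1, 160.1]
force: [0.3, -0.6, -0.0]
opening: 0.0005
gripper_force: 0.0
```

Run:
```python
from h import *
from plant import telemetry
o=telemetry.get_obs();print(o["tool_pos"],o["orientation"],o["opening"],o["joint_pos"],o["force"])
a=viewer.snapshot("scene")[:,:,::-1];b=viewer.snapshot("top")[:,:,::-1]
a=cv2.resize(a[105:215,280:410],(520,440),interpolation=cv2.INTER_CUBIC);b=cv2.resize(b[180:290,195:320],(500,440),interpolation=cv2.INTER_CUBIC)
cv2.imwrite("pics/d1.png",cv2.resize(np.hstack([a,b]),(800,345)))
```

```text
[0.4312797  0.13130825 0.18238299] [-1.79918590e+02 -6.57182219e-02  1.60119007e+02] 0.0005447073648007226 [ 4.20926814e+01 -8.21411930e-02 -2.79930094e+01 -2.23387846e-02
 -6.21918760e+01 -1.51963189e+02] [ 0.26490177 -0.56051647 -0.0189194 ]
```

View pics/d1.png

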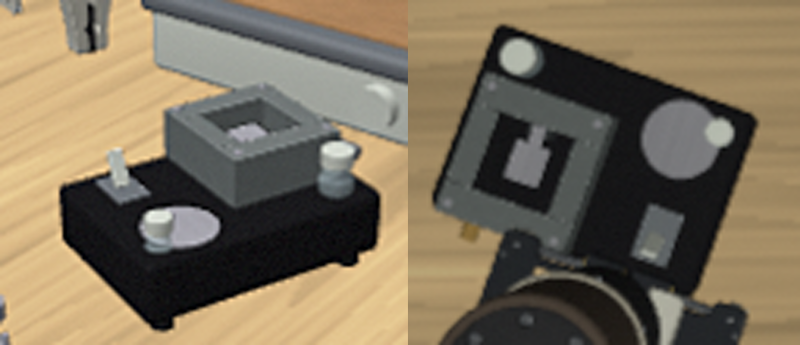

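The fingers are shut in front of the toggle and the way down is clear. I'll descend to about z = 0.103 and start pushing towards compressor +x, which is tool -x.

Request:
{"method": "carry_out", "body": {"rows": [[0,0,0.04,0,0,0],[0,0,0.07,0,0,0],[0,0,0.079,0,0,0],[0,0,0.079,0,0,0],[-0.01,0,0.079,0,0,0],[-0.02,0,0.079,0,0,0],[-0.03,0,0.079,0,0,0],[-0.03,0,0.079,0,0,0]]}}

```text
clock: 3.2
tool_pos: [0.461, 0.1197, 0.1047]
orientation: [-180.0, 0.0, 159.9]
force: [0.3, -0.1, 0.4]
opening: 0.0006
gripper_force: 0.0
```

Request:
{"method": "carry_out", "body": {"rows": [[-0.004,0,0,0,0,0],[-0.008,0,0,0,0,0],[-0.012,0,0,0,0,0],[-0.014,0,0,0,0,0],[-0.016,0,0,0,0,0],[-0.017,0,0,0,0,0],[-0.018,0,0,0,0,0],[-0.018,0,0,0,0,0]]}}

```text
clock: 4.2
tool_pos: [0.4771, 0.1138, 0.1046]
orientation: [-180.0, -0.0, 160.0]
force: [-0.6, -0.0, 0.1]
opening: 0.0008
gripper_force: 0.0
```

Request:
{"method": "carry_out", "body": {"rows": [[-0.001,0,0,0,0,0],[-0.002,0,0,0,0,0],[-0.003,0,0,0,0,0],[-0.003,0,0,0,0,0]]}}

```text
clock: 4.7
tool_pos: [0.48, 0.1128, 0.1046]
orientation: [-180.0, -0.0, 160.0]
force: [0.4, 0.6, 0.6]
opening: 0.0004
gripper_force: 0.0
```

Run:
```python
from h import *
a=viewer.snapshot("scene")[:,:,::-1];b=viewer.snapshot("top")[:,:,::-1]
a=cv2.resize(a[105:195,285:385],(500,450),interpolation=cv2.INTER_CUBIC)
cv2.imwrite("pics/d2.png",a)
```

```text
(no output)
```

View pics/d2.png

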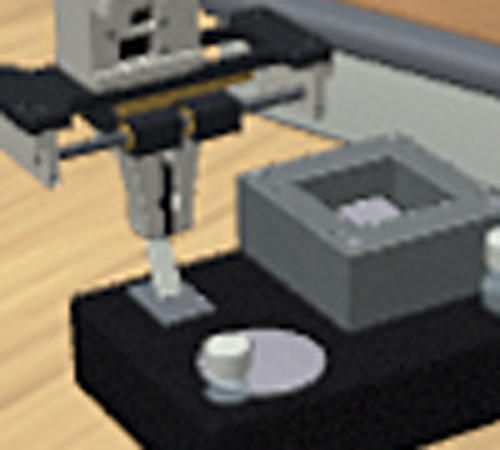

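The picture shows the toggle at (152–165, 240–290), apparently still leaning forward, with the finger ends right above it at (150,235). I'll check where the finger tips project.

```bash
cat >> h.py <<'E'
def proj(n,p):
    c=viewer.camera_info(n);T=np.linalg.inv(c["extrinsics"]);q=T[:3,:3]@p+T[:3,3];s=q[:2]/q[2]
    s=s*(1+c["k1"]*(s@s));return s*np.diag(c["intrinsics"])[:2]+c["intrinsics"][:2,2]
E
python3 - <<'E'
from h import *
f=lambda p:((proj("scene",np.array(p))-[285,105]+.5)*5-.5).round(0)
print("tcp",f([.48,.1128,.1046]),"pivot",f([.481,.1145,.083]))
ex=np.array([.94,-.342,0])
for a in(-.5,0,.5): print(a,f(np.array([.481,.1145,.083])+.036*(np.sin(a)*ex+[0,0,np.cos(a)])))
for h in(.085,.09,.095,.1046,.115): print(h,f([.48,.1128,h]))
E
```

```text
tcp [164. 266.] pivot [169. 297.]
-0.5 [153. 239.]
0 [166. 244.]
0.5 [181. 262.]
0.085 [165. 295.]
0.09 [165. 287.]
0.095 [165. 280.]
0.1046 [164. 266.]
0.115 [164. 250.]
```

Run:
```python
from h import *
a=viewer.snapshot("scene")[:,:,::-1]
cv2.imwrite("pics/d3.png",cv2.resize(a[135:175,295:345],(750,600),interpolation=cv2.INTER_CUBIC))
```

```text
(no output)
```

View pics/d3.png

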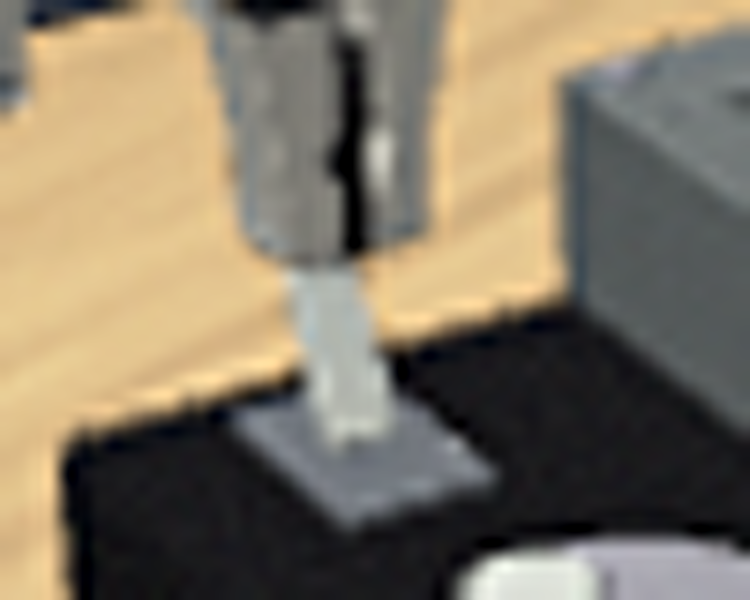

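The finger ends sit about 6 px higher than the reported TCP projects to. That means either the tip is about 20 mm higher than reported or it is displaced, and the toggle hasn't moved. I'll lift, move to a clear bit of the compressor's top (right of and behind the toggle, with the body clear of the hood) and probe the tip height by touch.

Request:
{"method": "carry_out", "body": {"rows": [[0,0,-0.02,0,0,0],[0,0,-0.04,0,0,0],[-0.012,-0.017,-0.04,0,0,0],[-0.025,-0.034,-0.04,0,0,0],[-0.025,-0.034,-0.03,0,0,0],[-0.025,-0.034,-0.015,0,0,0],[-0.025,-0.034,-0.005,0,0,0],[-0.025,-0.034,-0.005,0,0,0]]}}

```text
clock: 5.85
tool_pos: [0.4909, 0.0723, 0.1084]
orientation: [-179.9, -0.1, 160.0]
force: [0.8, 0.2, 0.3]
opening: 0.0001
gripper_force: 0.0
```

Request:
{"method": "carry_out", "body": {"rows": [[0,0,0.003,0,0,0],[0,0,0.006,0,0,0],[0,0,0.009,0,0,0],[0,0,0.012,0,0,0],[0,0,0.015,0,0,0],[0,0,0.015,0,0,0]]}}

```text
clock: 6.6
tool_pos: [0.4917, 0.0722, 0.0944]
orientation: [-180.0, -0.0, 160.0]
force: [-0.1, 0.7, -0.1]
opening: 0.0002
gripper_force: 0.0
```

Request:
{"method": "carry_out", "body": {"rows": [[0,0,0.003,0,0,0],[0,0,0.006,0,0,0],[0,0,0.009,0,0,0],[0,0,0.009,0,0,0]]}}

```text
clock: 7.1
tool_pos: [0.4916, 0.0722, 0.0853]
orientation: [-180.0, -0.0, 160.0]
force: [0.6, 0.0, -0.2]
opening: 0.0005
gripper_force: 0.0
```

Run:
```python
from h import *
from plant import telemetry
a=viewer.snapshot("scene")[:,:,::-1]; p=telemetry.get_obs()["tool_pos"]
i=cv2.resize(a[115:185,295:385],(720,560),interpolation=cv2.INTER_CUBIC); cv2.imwrite("pics/d4.png",i)
f=lambda p:((proj("scene",np.array(p))-[295,115]+.5)*8-.5).round(0)
ey=np.array([.342,.94,0])
print(p,f(p),[f(p+ey*s) for s in(-.021,.021)],f(p+[0,0,.02]))
```

```text
[0.49170748 0.07229424 0.08551429] [136. 442.] [array([ 85., 458.]), array([187., 427.])] [134. 394.]
```

View pics/d4.png

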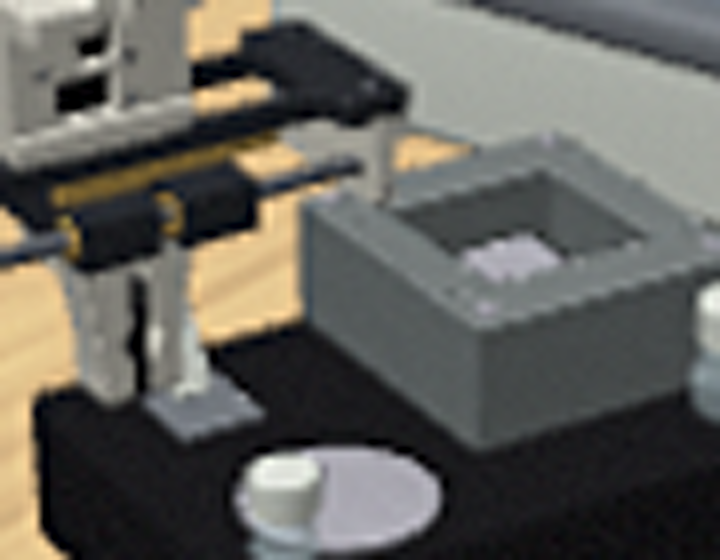

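The tip centre is seen at about (140,402) against a predicted 442, again about 5 px high, so the offset is consistent. The body stays at least 10 mm above the hood's top at any tip height above the compressor. I'll keep probing down in small steps.

Request:
{"method": "carry_out", "body": {"rows": [[0,0,0.002,0,0,0],[0,0,0.004,0,0,0],[0,0,0.006,0,0,0],[0,0,0.006,0,0,0]]}}

```text
clock: 7.65
tool_pos: [0.4917, 0.0723, 0.0795]
orientation: [-180.0, -0.0, 160.0]
force: [0.3, -0.9, 0.3]
opening: 0.0004
gripper_force: 0.0
```

Request:
{"method": "carry_out", "body": {"rows": [[0,0,0.002,0,0,0],[0,0,0.003,0,0,0],[0,0,0.004,0,0,0],[0,0,0.004,0,0,0]]}}

```text
clock: 8.15
tool_pos: [0.4918, 0.0723, 0.0756]
orientation: [-180.0, -0.0, 160.0]
force: [0.2, -0.3, 0.4]
opening: 0.0002
gripper_force: 0.0
```

Request:
{"method": "carry_out", "body": {"rows": [[0,0,0.002,0,0,0],[0,0,0.004,0,0,0],[0,0,0.005,0,0,0],[0,0,0.005,0,0,0]]}}

```text
clock: 8.65
tool_pos: [0.4917, 0.0723, 0.0706]
orientation: [-180.0, -0.0, 160.0]
force: [0.9, -0.1, 0.9]
opening: 0.0005
gripper_force: 0.0
```

Request:
{"method": "carry_out", "body": {"rows": [[0,0,0.001,0,0,0],[0,0,0.002,0,0,0],[0,0,0.003,0,0,0],[0,0,0.003,0,0,0]]}}

```text
clock: 9.15
tool_pos: [0.4917, 0.0723, 0.0676]
orientation: [-180.0, -0.0, 160.0]
force: [0.4, 0.2, -0.1]
opening: 0.0003
gripper_force: 0.0
```

Request:
{"method": "carry_out", "body": {"rows": [[0,0,0.001,0,0,0],[0,0,0.002,0,0,0],[0,0,0.002,0,0,0]]}}

```text
clock: 9.52
tool_pos: [0.4917, 0.0723, 0.0656]
orientation: [-180.0, -0.0, 160.0]
force: [-0.2, -0.4, 1.1]
opening: 0.0007
gripper_force: 0.0
```

Request:
{"method": "carry_out", "body": {"rows": [[0,0,0.001,0,0,0],[0,0,0.002,0,0,0],[0,0,0.002,0,0,0]]}}

```text
clock: 9.9
tool_pos: [0.4917, 0.0723, 0.0636]
orientation: [-180.0, -0.0, 160.0]
force: [0.3, 0.8, -0.6]
opening: 0.0004
gripper_force: 0.0
```

Request:
{"method": "carry_out", "body": {"rows": [[0,0,0.001,0,0,0],[0,0,0.002,0,0,0],[0,0,0.002,0,0,0]]}}

```text
clock: 10.28
tool_pos: [0.4917, 0.0723, 0.0616]
orientation: [-180.0, -0.0, 160.0]
force: [-0.2, -0.7, -0.6]
opening: 0.0003
gripper_force: 0.0
```

Request:
{"method": "carry_out", "body": {"rows": [[0,0,0.001,0,0,0],[0,0,0.001,0,0,0]]}}

```text
clock: 10.52
tool_pos: [0.4917, 0.0723, 0.0606]
orientation: [-180.0, -0.0, 160.0]
force: [-0.1, 0.2, -0.0]
opening: 0.0003
gripper_force: 0.0
```

Run:
```python
from h import *
from plant import telemetry
a=viewer.snapshot("scene")[:,:,::-1]; p=telemetry.get_obs()["tool_pos"]
i=cv2.resize(a[115:185,295:385],(720,560),interpolation=cv2.INTER_CUBIC); cv2.imwrite("pics/d5.png",i)
f=lambda p:((proj("scene",np.array(p))-[295,115]+.5)*8-.5).round(0)
ey=np.array([.342,.94,0])
print(p); print(*[(h,f([p[0],p[1],h])) for h in(.06,.07,.08,.085,.09)])
```

```text
[0.49180109 0.07233202 0.06064122]
(0.06, array([139., 503.])) (0.07, array([138., 479.])) (0.08, array([137., 456.])) (0.085, array([136., 444.])) (0.09, array([136., 432.]))
```

View pics/d5.png

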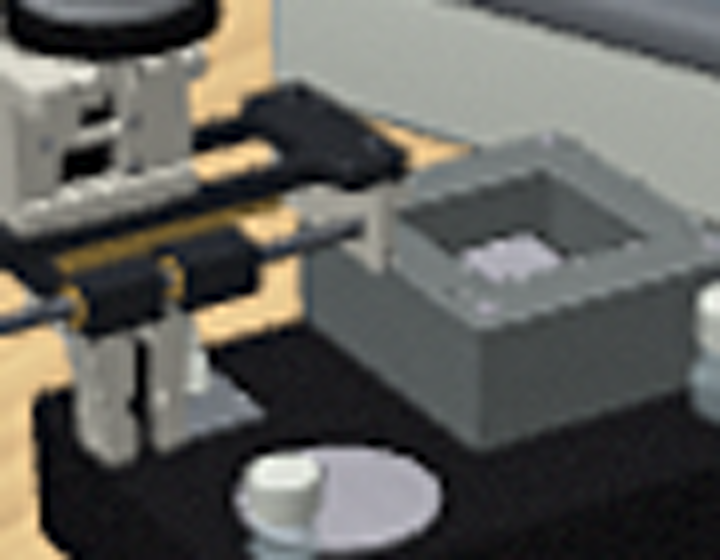

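The finger-end centre at (138,457) now matches z ≈ 0.080, so the real tip is about 20 mm above the reported TCP, and x and y agree. I'll probe the last millimetres.

Request:
{"method": "carry_out", "body": {"rows": [[0,0,0.001,0,0,0],[0,0,0.002,0,0,0],[0,0,0.002,0,0,0]]}}

```text
clock: 10.95
tool_pos: [0.4917, 0.0723, 0.0586]
orientation: [-180.0, -0.0, 160.0]
force: [-0.0, 0.2, 0.8]
opening: 0.0004
gripper_force: 0.0
```

Request:
{"method": "carry_out", "body": {"rows": [[0,0,0.001,0,0,0],[0,0,0.0015,0,0,0],[0,0,0.0015,0,0,0]]}}

```text
clock: 11.32
tool_pos: [0.4918, 0.0723, 0.0574]
orientation: [180.0, 0.0, 160.0]
force: [-1.3, -0.3, 4.1]
opening: 0.0005
gripper_force: 2.1
```

Contact at reported z = 0.0577, where the top is at 0.080, so the real tip is 22 mm above the reported value. I'll go back in front of the toggle and push with the tip at about 0.102 (reported 0.080).

Request:
{"method": "carry_out", "body": {"rows": [[0,0,-0.03,0,0,0],[0,0,-0.07,0,0,0],[0.03,0.015,-0.07,0,0,0],[0.06,0.03,-0.07,0,0,0],[0.077,0.035,-0.07,0,0,0],[0.077,0.035,-0.05,0,0,0],[0.077,0.035,-0.023,0,0,0],[0.077,0.035,-0.023,0,0,0]]}}

```text
clock: 12.32
tool_pos: [0.4301, 0.1307, 0.0788]
orientation: [-179.8, -0.1, 160.0]
force: [1.3, -0.5, 0.2]
opening: 0.0
gripper_force: 0.0
```

Request:
{"method": "carry_out", "body": {"rows": [[-0.01,0,0,0,0,0],[-0.02,0,0,0,0,0],[-0.026,0,0,0,0,0],[-0.032,0,0,0,0,0],[-0.036,0,0,0,0,0],[-0.04,0,0,0,0,0],[-0.044,0,0,0,0,0],[-0.044,0,0,0,0,0]]}}

```text
clock: 13.32
tool_pos: [0.473, 0.1164, 0.0801]
orientation: [-180.0, 0.0, 160.0]
force: [-0.3, 0.4, 0.1]
opening: 0.0006
gripper_force: 0.0
```

Request:
{"method": "carry_out", "body": {"rows": [[-0.001,0,0,0,0,0],[-0.002,0,0,0,0,0],[-0.003,0,0,0,0,0],[-0.003,0,0,0,0,0]]}}

```text
clock: 13.82
tool_pos: [0.4755, 0.1154, 0.0801]
orientation: [-180.0, -0.0, 160.0]
force: [-1.0, -0.2, -0.1]
opening: 0.0008
gripper_force: 0.6
```

Request:
{"method": "carry_out", "body": {"rows": [[-0.001,0,0,0,0,0],[-0.002,0,0,0,0,0],[-0.003,0,0,0,0,0],[-0.003,0,0,0,0,0]]}}

```text
clock: 14.32
tool_pos: [0.4785, 0.1144, 0.0802]
orientation: [-180.0, 0.0, 160.0]
force: [-1.0, 0.1, 0.9]
opening: 0.0006
gripper_force: 0.5
```

Request:
{"method": "carry_out", "body": {"rows": [[-0.001,0,0,0,0,0],[-0.002,0,0,0,0,0],[-0.002,0,0,0,0,0]]}}

```text
clock: 14.7
tool_pos: [0.4796, 0.1139, 0.0799]
orientation: [-180.0, -0.1, 160.0]
force: [-4.7, 3.1, 0.7]
opening: 0.0005
gripper_force: 2.8
```

Request:
{"method": "carry_out", "body": {"rows": [[-0.001,0,0,0,0,0],[-0.001,0,0,0,0,0]]}}

```text
clock: 14.95
tool_pos: [0.4798, 0.1137, 0.0798]
orientation: [-180.0, -0.1, 160.0]
force: [-9.1, 5.3, 2.9]
opening: 0.0002
gripper_force: 5.1
```

Request:
{"method": "carry_out", "body": {"rows": [[0.01,0,0,0,0,0],[0.025,0,0,0,0,0],[0.025,0,-0.03,0,0,0],[0.025,0,-0.08,0,0,0],[-0.01,0.04,-0.09,0,0,0],[-0.03,0.08,-0.09,0,0,0],[-0.025,0.13,-0.09,0,0,0],[-0.025,0.13,-0.09,0,0,0]]}}

```text
clock: 15.95
tool_pos: [0.5494, 0.2298, 0.1695]
orientation: [-180.0, 0.0, 160.1]
force: [-0.1, 0.3, 0.6]
opening: 0.0003
gripper_force: 0.0
```

Run:
```python
from h import *
from plant import telemetry
o=telemetry.get_obs();p=o["tool_pos"];print(p,o["orientation"],o["clock"])
a=viewer.snapshot("scene")[:,:,::-1]
i=cv2.resize(a[100:190,290:400],(792,594*90*110//(90*110)),interpolation=cv2.INTER_CUBIC); i=cv2.resize(a[100:190,290:390],(660,594),interpolation=cv2.INTER_CUBIC);cv2.imwrite("pics/d6.png",i)
f=lambda p:((proj("scene",np.array(p))-[290,100]+.5)*6.6-.5).round(0)
ex=np.array([.94,-.342,0])
print("tip",f(p+[0,0,.0224]),"win",f([.548,.228,.13]),"tog",[f(np.array([.481,.1145,.083])+.036*(np.sin(t)*ex+[0,0,np.cos(t)])) for t in(-.5,0,.35,.5)])
```

```text
[0.54943489 0.22976469 0.16951637] [-1.79985248e+02  1.36500047e-02  1.60108359e+02] 15.95
tip [466. 158.] win [459. 284.] tog [array([169., 349.]), array([187., 355.]), array([201., 370.]), array([206., 379.])]
```

View pics/d6.png

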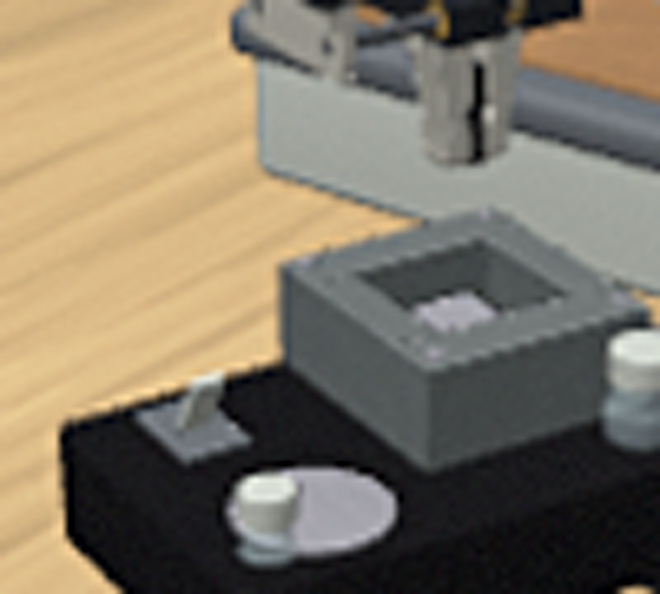

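The toggle tip at (207,378) matches the projection for full OFF (206,379). The finger ends at (470,158) are over the window. Next I'll descend through the window, then press slowly under force reading.

Request:
{"method": "carry_out", "body": {"rows": [[0.003,-0.002,0,0,0,0],[0.003,-0.002,0.015,0,0,0],[0.003,-0.002,0.03,0,0,0],[0.003,-0.002,0.045,0,0,0],[0.003,-0.002,0.06,0,0,0],[0.003,-0.002,0.07,0,0,0],[0.003,-0.002,0.07,0,0,0]]}}

```text
clock: 16.88
tool_pos: [0.5453, 0.2258, 0.0991]
orientation: [-179.9, -0.1, 160.0]
force: [0.6, 0.1, 0.1]
opening: 0.0006
gripper_force: 0.0
```

Request:
{"method": "carry_out", "body": {"rows": [[0,0,0.003,0,0,0],[0,0,0.006,0,0,0],[0,0,0.009,0,0,0],[0,0,0.011,0,0,0],[0,0,0.013,0,0,0],[0,0,0.013,0,0,0]]}}

```text
clock: 17.62
tool_pos: [0.5459, 0.2263, 0.0874]
orientation: [180.0, 0.0, 160.0]
force: [-1.6, -0.3, 5.1]
opening: 0.0004
gripper_force: 2.3
```

Request:
{"method": "carry_out", "body": {"rows": [[0,0,0.001,0,0,0],[0,0,0.002,0,0,0],[0,0,0.003,0,0,0],[0,0,0.003,0,0,0]]}}

```text
clock: 18.12
tool_pos: [0.5461, 0.2263, 0.0845]
orientation: [180.0, 0.0, 160.0]
force: [-0.4, -0.6, 6.2]
opening: 0.0004
gripper_force: 2.9
```

Request:
{"method": "carry_out", "body": {"rows": [[0,0,0.001,0,0,0],[0,0,0.002,0,0,0],[0,0,0.002,0,0,0]]}}

```text
clock: 18.5
tool_pos: [0.5464, 0.2263, 0.0827]
orientation: [180.0, 0.1, 160.0]
force: [-0.6, -1.0, 7.0]
opening: 0.0007
gripper_force: 3.3
```

Request:
{"method": "carry_out", "body": {"rows": [[0,0,0.001,0,0,0],[0,0,0.0015,0,0,0],[0,0,0.0015,0,0,0]]}}

```text
clock: 18.88
tool_pos: [0.5465, 0.2262, 0.0815]
orientation: [180.0, 0.1, 160.0]
force: [-0.6, -1.0, 7.9]
opening: 0.0004
gripper_force: 3.7
```

Request:
{"method": "carry_out", "body": {"rows": [[0,0,0.001,0,0,0],[0,0,0.0015,0,0,0],[0,0,0.0015,0,0,0]]}}

```text
clock: 19.25
tool_pos: [0.5467, 0.2262, 0.081]
orientation: [179.9, 0.1, 160.0]
force: [-3.0, -2.7, 15.0]
opening: 0.0002
gripper_force: 7.6
```

The force has jumped to 15 N, so the lever is at its stop. I'll hold for 2 s.

Request:
{"method": "carry_out", "body": {"rows": [[0,0,0,0,0,0],[0,0,0,0,0,0],[0,0,0,0,0,0],[0,0,0,0,0,0],[0,0,0,0,0,0],[0,0,0,0,0,0],[0,0,0,0,0,0],[0,0,0,0,0,0]]}}

```text
clock: 20.25
tool_pos: [0.5467, 0.2262, 0.081]
orientation: [179.9, 0.1, 160.0]
force: [-1.9, -1.9, 15.6]
opening: 0.0005
gripper_force: 7.6
```

Request:
{"method": "carry_out", "body": {"rows": [[0,0,0,0,0,0],[0,0,0,0,0,0],[0,0,0,0,0,0],[0,0,0,0,0,0],[0,0,0,0,0,0],[0,0,0,0,0,0],[0,0,0,0,0,0],[0,0,0,0,0,0]]}}

```text
clock: 21.25
tool_pos: [0.5467, 0.2263, 0.081]
orientation: [179.9, 0.1, 160.0]
force: [-2.7, -2.4, 14.4]
opening: 0.0006
gripper_force: 7.6
```

Request:
{"method": "carry_out", "body": {"rows": [[0,0,-0.005,0,0,0],[0,0,-0.012,0,0,0],[0,0,-0.025,0,0,0],[0,0,-0.045,0,0,0],[0,0,-0.07,0,0,0],[0,0,-0.1,0,0,0],[0,0,-0.12,0,0,0],[0,0,-0.12,0,0,0]]}}

```text
clock: 22.25
tool_pos: [0.5463, 0.2265, 0.201]
orientation: [179.9, 0.1, 160.0]
force: [0.6, -0.5, -0.5]
opening: 0.0007
gripper_force: 0.0
```

Run:
```python
from h import *
from plant import workorder,telemetry
a=viewer.snapshot("scene")[:,:,::-1].astype(int);b=cv2.imread("pics/d6.png")
b0=cv2.imread("pics/scene0.png").astype(int)
d=(abs(a-b0).max(2)>40)[130:215,290:420];y,x=np.nonzero(d)
print(len(x),x.min()+290 if len(x) else 0,x.max()+290 if len(x) else 0,y.min()+130 if len(x) else 0,y.max()+130 if len(x) else 0)
o=telemetry.get_obs();print(o["tool_pos"],o["force"],o["clock"])
print(workorder.close_job())
```

```text
67 314 323 152 163
[0.54562085 0.22623023 0.19956362] [ 0.02849025  0.54115671 -0.28703005] 22.3
the job is handed in; nothing more can be done
None
```

I pushed the toggle to OFF, then held the lever at its stop for about 2 s, let go and handed the job in at 22.3 s; I felt no contact with the hood, the last picture shows only the toggle changed around the compressor, and no verdict came back.

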